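Open the combination-locked parts box

TASK

Unlock the dark parts box: set the blue left dial to four dots and the red right dial to two dots, then draw the yellow bolt handle all the way back, away from the magenta cover, so that the cover springs up, and let go. The lock is worn, so feel for the click a little before or after each mark, and if the bolt comes up hard do not force it: go back to the dials. Leave everything else on the bench where it is.

Things in the scene. Friction and masses are not known exactly. Their poses are not given: they have to be found in the camera images.
- lock: the dark box, 220 x 310 x 80 mm, fixed to the bench; origin at the centre of its underside, its top plate 80 mm above. Lock frame: x towards the hinged cover (away from the robot at yaw 0), y to the left, z up. Dial axes at x -55, y +90 mm (left) and -90 mm (right); dot scales on their far side; bolt between them at y 0.
- dial_left (a joint): Blue left dial: rad, growing clockwise from above, range -0.1 to 2.1. One to five dots lie at 0, 0.5, 1.0, 1.5, 2.0; its code is four dots (1.5). Pointer direction, counter-clockwise from the lock's x axis: 1.0 - value. Worn: its true place lies up to 0.24 rad either side of the mark, differs each time, is felt only (see the grip point's click).
- dial_right (a joint): Red right dial: rad, growing clockwise from above, range -0.1 to 2.1. One to five dots lie at 0, 0.5, 1.0, 1.5, 2.0; its code is two dots (0.5). Pointer direction, counter-clockwise from the lock's x axis: 1.0 - value. Worn: its true place lies up to 0.24 rad either side of the mark, differs each time, is felt only (see the grip point's click).
- dial_left_grip (a point): on the blue dial's vertical axis, 26 mm above the top plate, x axis along its pointer: the grip bar, 48 mm long (along the pointer), 14 wide, 2 to 36 mm above the plate, on a disc of diameter 62, top 5 mm above the plate; white line and tip at the pointing end.
- dial_right_grip (a point): the same point on the red dial, which has the same bar and disc. Click, from either side: 0.04 N m of friction grows to 0.15-0.4 from 0.16 to 0.08 rad before the true place (a crest), then the dial pulls ahead with 0.15-0.3 and falls to nil at the true place; an equal crest lies 0.08 past it. Let go inside, it stays in to 0.04 rad; the bolt needs 0.05.
- bolt (a joint): travel of the yellow bolt handle in m: 0 shut, 0.026 fully drawn (fixed stop), along the lock's -x, away from the cover. About 2 N of friction; stays where left. While a dial is off, the bar inside is blocked after 3 to 4 mm and the handle only stretches a spring (2 N per mm), which pulls it back.
- bolt_grip (a point): on the yellow handle's axis, 35 mm above the top plate; the handle is 12 mm along the lock's x, 26 mm along y, and stands from 12 to 46 mm above the plate. The steel tongue below it runs along x, 14 mm wide, its top 12 mm above the plate.
- bolt_bar: the bolt's steel bar: the flat tongue that runs from the handle over the cover's front lip, with the hidden pins that enter the dials' wheels; origin below the handle at plate height when at rest, joined to the handle by the spring. A force of 20 N on it damages the lock.
- cover (a joint): magenta see-through cover, 190 mm wide, 32 mm high, hinged along its far edge (lock x +105 mm): opening angle in rad, 0 shut, 0.30 up. Its springs raise it by itself once the tongue has left its front lip, after about 15 mm of bolt travel.
- cover_front (a point): middle of the front lip of the magenta cover
- puck: brass disc, diameter 32, height 12 mm, loose on the box's top left of the cover; origin under its centre
- tile_a: black tile, 42 x 26 x 5 mm, loose on the box's top right of the cover; origin under its centre
- tile_b: black tile, 42 x 26 x 5 mm, loose on the bench before the box, on its left
- tile_c: black tile, 42 x 26 x 5 mm, loose on the bench before the box, on its right
- tape: yellow roll of tape lying flat, diameter 90, height 24 mm, on the right; origin under its centre
- glue_jar: white jar with a red cap, diameter 60, height 75 mm, on the right; origin under its centre
- jug: blue bottle, diameter 110, height 200 mm, far right; origin under its centre
- driver: screwdriver lying on the bench at the left

How it is judged:
By the outcome, as a careful person would: the job done as asked, in the order asked, and still so for the second after the job is handed in, with the robot touching nothing.
It also fails if it takes over 72 s, if anything falls off the work surface, if the arm or the gripper's body presses on something with over 40 N, if the wrist force passes 120 N, or if a joint passes its speed limit or range.

ROBOT

A 6-joint arm with a two-finger parallel gripper is mounted at the origin on the work surface. World frame = base frame: x ahead of the robot, y to its left, z up, the work surface at z = 0. Lengths are in m, angles in rad, forces in N, time in s.
With the tool pointing down it reaches from about 0.325 to 0.9 m from the base axis. Payload 3.5 kg.
Tool frame: the origin (TCP) lies on the centre line of the jaws, within the pads' length; the fingertips stand bot.tip_reach ahead of it and the grasp point (between the pads) lies 11 mm behind it (bot.tip_reach is the distance from the TCP to the fingertips, in m); z points along the fingers, y is the line along which they close (so a half turn about z gives the same grasp; the last joint's range is limited). The gripper opens to 85 mm and grips with 20 to 120 N. Pads are 22 mm wide; open, the fingers measure 114 mm over their backs; the gripper's body (76 mm by 85 mm) begins 54 mm behind the grasp point. The pads swing forward as they close: fully open they stand 13 mm farther back than shut.
Start: joints at [1.172, 0.276, -0.026, 1.268, 0, 1.467], TCP at [0.182, 0.598, 0.239] pointing down, gripper open.
Joint ranges: [-3.12, 3.12], [-0.85, 1.88], [-1.08, 1.24], [-1.95, 2.15], [-1.57, 1.53], [-3.14, 3.14]. Speed limits (rad/s): [2.57, 2.57, 3.14, 3.14, 3.14, 3.14].

INTERFACE

Orientations are given as a unit quaternion [w, x, y, z].
In Python, from workcell import bot, eyes, hand_in, finder gives the robot as it stands. The module is installed in compiled form; this text tells all that it offers.
- The arm moves only by the tool apply_moves, never from a script. Its argument "motion" is a list of rows, each a list of 7 numbers: the shift along the tool's x, y, z in parts of the range, where 1.0 means 1000 mm, then the turn, a rotation vector about the tool's x, y, z in shares of 2 rad (1.0 is 2 rad), then the finger opening in m, from 0 to 0.0854. In form: [[dx, dy, dz, rx, ry, rz, grip], ...]. A call has 1 to 10 rows; each row is the pose to reach, as a shift and turn from the pose commanded when the call began, along the tool's axes at that moment; what a row does not reach only later rows make up. A row lasts 1/8 s, in which the tool goes at most 62.5 mm and 10.7 degrees, less where a joint would pass 70% of its speed; a pose out of reach is approached as far as the arm can. A shift or turn number past 1, either way, is cut back to 1. A call with a gripper value outside its range is refused whole. The fingers move at their own pace and stop on an object; the grip force is fixed at half the most. Time passes only in rows, so rows that repeat a pose let the fingers close. It gives the time, the measured TCP pose, the force, the opening and the grip force at its end, in the units of the state.
- bot.sense(): the state, without advancing time (a new reading comes with each control period).
- eyes.read_camera(name): name is "scene" or "top" or "wrist"; returns (picture, depth): 400x640x3 uint8, blue, green, red; 400x640 float32, m along the optical axis (not along the pixel's ray), 0 where there is no reading.
- eyes.camera_info(name): a dict with "fx", "fy", "cx", "cy" (pixels), "eye" and "attitude" of the camera in the world; the wrist camera has in their place "hand_eye" (4x4, takes a point from camera to tool coordinates, whose origin is the TCP and whose axes are the flange's). Camera axes: x right, y up, looking along -z (the intrinsics and any distortion apply to the point x, -y, -z); pixel columns grow to the right and rows downward; lengths in m; the calibration is good to about 2 mm. A picture is of the moment at which its call begins: read the wrist's pose just before it. camera_info takes no time and is no camera call.
- hand_in(): hands the job in; it is judged then, once.
Trained networks look in the newest picture that a camera, given by its name, has taken for a name from the list of things; names that differ only in an ending like _2 or _b are one class to them, and where a whole thing is asked for, a point or a joint stands for the part that bears it (a point fixed in the world has none). Each returns a list of dicts, best first, with "confidence" (0 to 1); they miss things now and then, are a little off and sometimes report something else, mostly with a low value. They report only what shows in the picture. A call takes as long as a camera call.
- finder.boxes_of(camera, thing): "xy" ([column, row] as shares, 0 to 1, of the picture: columns of its width, rows of its height, amid what is visible of it).
- finder.mark_of(camera, thing): "xy" ([column, row] as shares, 0 to 1, of the picture: columns of its width, rows of its height: a listed point, or the origin of a listed thing).
The state is a dict: "t": time; "q": joint angles; "qvel": joint speeds; "tau": joint torques, N m; "ee_pos": TCP position; "ee_rot": TCP orientation; "contact_force": force on the tool from outside, world axes, zero at the start; "wrist_torque": the same for the moment, N m; "finger_gap": finger opening in m; "finger_force": force on a finger pad.
Only numpy, scipy, OpenCV 4.12 (cv2) and the standard library are available. Lean on these libraries where they do the work, as an engineer would, in place of code of your own. Each camera call takes 0.05 s, during which the arm holds its last target. There are 200 camera calls.

## Working session

There is one attempt and no reset: what is moved stays moved. The work goes in short steps, Python scripts to look and compute and a tool call to move; the robot and the scene stay as the last step left them, time stands still between calls to the robot, and variables do not carry over. Pictures are saved under pics/ and viewed, at most 10 in all, crops included, and the job is handed in when it is done.

Besides the shell and the picture viewer there is one more tool, called in YAML: its name, and indented under it one key for each argument. apply_moves: Moves the arm, as the interface text tells. Its arguments: {"type":"object","properties":{"motion":{"type":"array"}},"required":["motion"]}

```bash
mkdir -p pics
cat > h.py <<'E'
import numpy as np, cv2
from workcell import bot, eyes, hand_in, finder
from scipy.spatial.transform import Rotation as R
def rot(q): return R.from_quat([q[1],q[2],q[3],q[0]]).as_matrix()
def cam(name):
    i=eyes.camera_info(name)
    if 'eye' in i:
        a=np.array(i['attitude']); A=rot(a) if a.shape==(4,) else a
        return i,A,np.array(i['eye'])
    s=bot.sense(); H=np.array(i['hand_eye']); T=rot(s['ee_rot'])
    return i,T@H[:3,:3],T@H[:3,3]+np.array(s['ee_pos'])
def ray(name,u,v):
    i,A,e=cam(name); d=np.array([(u-i['cx'])/i['fx'],-(v-i['cy'])/i['fy'],-1.]); return e,A@d
def at_z(name,u,v,z):
    e,d=ray(name,u,v); return e+d*(z-e[2])/d[2]
def at_d(name,u,v,dep):
    e,d=ray(name,u,v); return e+d*dep
E
python3 - <<'E'
from h import *
s=bot.sense(); print({k:np.round(v,4) for k,v in s.items()}, bot.tip_reach)
for n in ['scene','top','wrist']: print(n,eyes.camera_info(n))
p,d=eyes.read_camera('top'); cv2.imwrite('pics/top.png',p); np.save('top.npy',d)
for t in ['lock','dial_left_grip','dial_right_grip','bolt_grip','cover_front','puck','tile_a']:
    for r in finder.mark_of('top',t)[:2]:
        u,v=np.array(r['xy'])*[640,400]; dd=d[int(v),int(u)]; print(t,round(r['confidence'],2),u,v,dd,np.round(at_d('top',u,v,dd),3))
p,d=eyes.read_camera('scene'); cv2.imwrite('pics/scene.png',p)
E
```

```text
{'t': np.float64(0.0), 'q': array([ 1.1716,  0.2772, -0.0279,  1.268 ,  0.    ,  1.4674]), 'qvel': array([-0.0007, -0.0008, -0.0008, -0.0009,  0.0003, -0.0013]), 'tau': array([-1.80000e-03, -4.45508e+01,  2.95202e+01,  1.64000e-02,
       -1.00000e-04,  0.00000e+00]), 'ee_pos': array([0.1819, 0.5971, 0.2381]), 'ee_rot': array([-3.000e-04,  1.474e-01,  9.891e-01, -1.100e-03]), 'contact_force': array([-0.0324, -0.0245, -0.6171]), 'wrist_torque': array([-0.0302,  0.0016, -0.0254]), 'finger_force': np.float64(0.0), 'finger_gap': np.float64(0.0854)} 0.008
scene {'fx': 394.94356240168713, 'fy': 394.94356240168713, 'cx': 318.76196483647135, 'cy': 201.20221441639225, 'eye': array([1.4307627 , 0.30117404, 0.7327003 ]), 'attitude': array([0.49931359, 0.25338517, 0.39222335, 0.72982377])}
top {'fx': 421.89383201814053, 'fy': 421.89383201814053, 'cx': 311.12656638183387, 'cy': 206.5099753206741, 'eye': array([ 0.45629444, -0.03883216,  1.11606353]), 'attitude': array([-0.70314294, -0.02343169,  0.02415722,  0.71025164])}
wrist {'fx': 349.34269166088137, 'fy': 349.34269166088137, 'cx': 317.926167
[... 428 characters left out ...]
243543 [ 0.553 -0.015  0.096]
lock 0.6 308.608 210.67999999999998 0.9930272 [ 0.513 -0.034  0.125]
dial_left_grip 0.64 273.6 224.6 0.99983984 [0.482 0.049 0.116]
dial_left_grip 0.5 307.52 211.79999999999998 0.99741 [ 0.511 -0.032  0.12 ]
dial_right_grip 0.96 345.28 201.92000000000002 1.0056682 [ 0.534 -0.122  0.113]
dial_right_grip 0.55 167.68 263.6 1.0855492 [0.386 0.33  0.023]
bolt_grip 0.47 304.832 209.60000000000002 0.9941975 [ 0.516 -0.025  0.124]
cover_front 0.66 299.712 193.6 1.0318569 [ 0.557 -0.013  0.089]
puck 0.56 245.88799999999998 193.2 1.0306404 [0.56  0.119 0.09 ]
tile_a 0.7 341.312 152.2 1.0455549 [ 0.66  -0.116  0.082]
tile_a 0.47 276.608 262.68 1.1025081 [0.385 0.051 0.006]
```

Run:
```python
import cv2
p=cv2.imread('pics/top.png'); c=p[120:300,200:440]; cv2.imwrite('pics/topc.png',cv2.resize(c,None,fx=3.3,fy=3.3,interpolation=cv2.INTER_CUBIC))
```

```text
(no output)
```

View pics/topc.png

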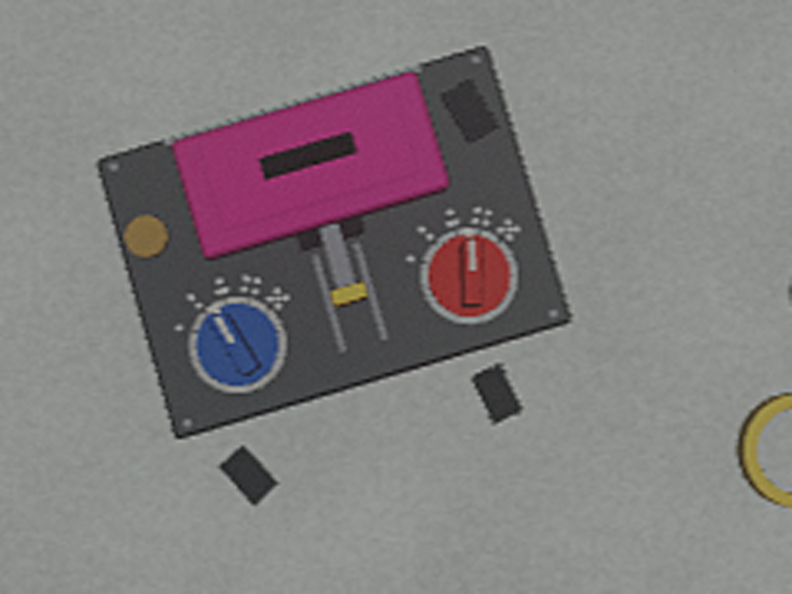

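View pics/scene.png

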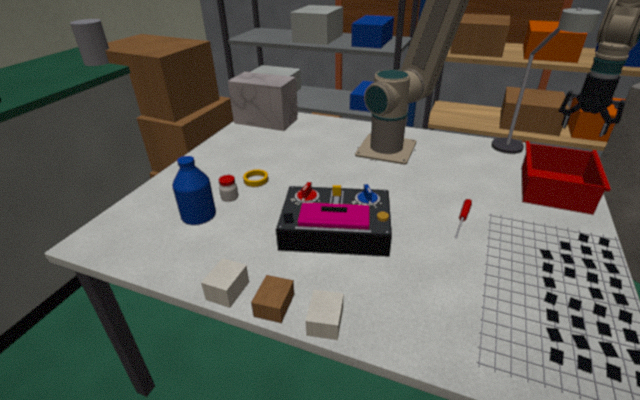

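The crop shows the lock turned slightly left. Blue disc is at about (238,344), its pointer up-left. Red disc is at (469,276), its pointer up. The handle is at (349,294). The scene view shows the arm clear at right rear. I'll fit the lock pose next.

```bash
cat > fit.py <<'E'
from h import *
def px(u,v): return 200+(u+.5)/3.3-.5,120+(v+.5)/3.3-.5
C=[(100,160),(487,47),(570,320),(178,437)]
L=np.array([[.11,.155],[.11,-.155],[-.11,-.155],[-.11,.155]])
W=np.array([at_z('top',*px(*c),.08)[:2] for c in C])
def kab(L,W):
    l=L-L.mean(0); w=W-W.mean(0); a=np.arctan2((l[:,0]*w[:,1]-l[:,1]*w[:,0]).sum(),(l*w).sum())
    M=np.array([[np.cos(a),-np.sin(a)],[np.sin(a),np.cos(a)]]); t=W.mean(0)-M@L.mean(0); return a,t,W-(L@M.T+t)
print(kab(L,W))
p=cv2.imread('pics/top.png'); hsv=cv2.cvtColor(p,cv2.COLOR_BGR2HSV)
D=[at_z('top',*px(238,344),.085)[:2],at_z('top',*px(469,276),.085)[:2]]
a,t,r=kab(np.vstack([L]),np.vstack([W]))
M=np.array([[np.cos(a),-np.sin(a)],[np.sin(a),np.cos(a)]])
print('dials lock frame',[M.T@(d-t) for d in D])
print('bolt',M.T@(at_z('top',*px(349,294),.126)[:2]-t))
for n,q0,q1 in [('blue',(252,372),(222,318)),('red',(470,306),(472,240))]:
    A=at_z('top',*px(*q0),.116)[:2];B=at_z('top',*px(*q1),.116)[:2]; d=M.T@(B-A); print(n,np.linalg.norm(d),'dir',np.arctan2(d[1],d[0]),'val',1-np.arctan2(d[1],d[0]))
for x,y in [(-.055,.09),(-.055,-.09),(-.045,0)]: print('world',M@[x,y]+t)
E
python3 fit.py
```

```text
(np.float64(0.2772809333525112), array([ 0.56138617, -0.01531844]), array([[-0.00137189, -0.00409493],
       [-0.00313999,  0.00231127],
       [ 0.00170201,  0.0039867 ],
       [ 0.00280987, -0.00220304]]))
dials lock frame [array([-0.05462411,  0.09001406]), array([-0.05474547, -0.08850186])]
bolt [-0.04492996  0.00096421]
blue 0.04444490458142535 dir 0.2247652195638115 val 0.7752347804361885
red 0.047718927007085375 dir -0.3225475562531414 val 1.3225475562531415
world [0.48385026 0.05618808]
world [ 0.53312372 -0.11693651]
world [ 0.51810502 -0.0276368 ]
```

```bash
cat >> h.py <<'E'
def delta(pos,yawdeg):
    s=bot.sense(); T=rot(s['ee_rot']); a=np.radians(yawdeg)
    G=np.array([[np.cos(a),np.sin(a),0],[np.sin(a),-np.cos(a),0],[0,0,-1]])
    print('shift mm',np.round(T.T@(np.array(pos)-s['ee_pos'])*1000,1),'rotvec deg',np.round(R.from_matrix(T.T@G).as_rotvec(degrees=True),2),
     '| t',s['t'],'pos',np.round(s['ee_pos'],4),'yaw',round(np.degrees(np.arctan2(T[1,0],T[0,0]))%360,2),'F',np.round(s['contact_force'],2),'Mz',np.round(s['wrist_torque'],3),'gap',round(s['finger_gap'],4),s['finger_force'])
E
python3 -c "
from h import *
delta([.487,.058,.22],208.8)"
```

```text
shift mm [-448.9 -427.5   19.3] rotvec deg [-1.000e-02 -1.000e-02 -4.575e+01] | t 0.45 pos [0.1822 0.5978 0.2392] yaw 163.05 F [0.66 0.75 0.03] Mz [-0.02  -0.006  0.021] gap 0.0851 0.0
```

The rows are not in the units I measure in: turns go in shares of 2 rad. I convert before sending: -45.7 degrees is -0.3988.

apply_moves:
  motion:
    - [-0.05,-0.047,0,0,0,-0.0873,0.05]
    - [-0.09,-0.086,0,0,0,-0.1745,0.05]
    - [-0.135,-0.128,0,0,0,-0.2618,0.05]
    - [-0.18,-0.171,0,0,0,-0.3491,0.05]
    - [-0.225,-0.214,0.005,0,0,-0.3988,0.05]
    - [-0.27,-0.257,0.01,0,0,-0.3988,0.05]
    - [-0.315,-0.3,0.019,0,0,-0.3988,0.05]
    - [-0.36,-0.343,0.019,0,0,-0.3988,0.05]
    - [-0.404,-0.385,0.019,0,0,-0.3988,0.05]
    - [-0.449,-0.4275,0.019,0,0,-0.3988,0.05]

```text
t: 1.7
ee_pos: [0.4862, 0.0592, 0.2207]
ee_rot: [0.001, -0.248, 0.969, -0.0]
contact_force: [1.4, -0.0, 0.3]
finger_gap: 0.0502
finger_force: 0.0
```

Run:
```python
from h import *
delta([.487,.058,.22],208.8)
p,d=eyes.read_camera('wrist'); cv2.imwrite('pics/w1.png',p); np.save('w1.npy',d)
delta([.487,.058,.22],208.8)
i,A,e=cam('wrist'); np.savez('w1cam.npz',A=A,e=e)
for t in ['dial_left_grip','dial_right_grip','bolt_grip']:
    for r in finder.mark_of('wrist',t)[:2]:
        u,v=np.array(r['xy'])*[640,400]; z=.106 if 'dial' in t else .115; print(t,round(r['confidence'],2),u,v,np.round(at_z('wrist',u,v,z),4))
```

```text
shift mm [-0.1 -1.4  0.7] rotvec deg [-0.02  0.07 -0.06] | t 1.7 pos [0.4862 0.0592 0.2207] yaw 208.74 F [ 1.41 -0.02  0.34] Mz [ 0.108 -0.068  0.015] gap 0.0502 0.0
shift mm [1.  6.1 1. ] rotvec deg [-0.45  0.14 -0.42] | t 1.75 pos [0.4908 0.0531 0.221 ] yaw 208.38 F [ 4.36 -4.27 -0.21] Mz [-0.298 -0.338 -0.057] gap 0.0498 0.0
dial_left_grip 0.71 318.016 190.92 [0.4871 0.0546 0.106 ]
dial_right_grip 0.78 64.0 136.32 [ 0.5355 -0.1204  0.106 ]
bolt_grip 0.77 191.42399999999998 180.07999999999998 [ 0.5172 -0.0248  0.115 ]
bolt_grip 0.35 318.91200000000003 191.52 [0.4815 0.0583 0.115 ]
```

View pics/w1.png

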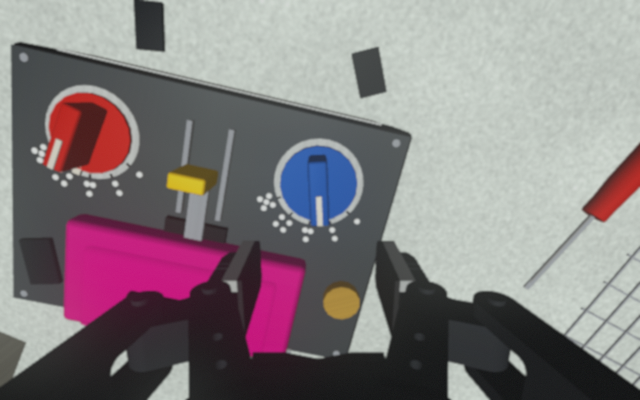

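The wrist view shows the blue dial at (318,183) with its pointer straight down the image, so it lines up with the tool. The red dial is at (88,133) and the handle at (192,180). The arm was still settling, so I'll measure again.

Run:
```python
from h import *
delta([.487,.058,.22],208.8)
i,A,e=cam('wrist')
p,d=eyes.read_camera('wrist'); cv2.imwrite('pics/w2.png',p)
def az(u,v,z):
    dd=A@np.array([(u-i['cx'])/i['fx'],-(v-i['cy'])/i['fy'],-1.]); return (e+dd*(z-e[2])/dd[2])
hsv=cv2.cvtColor(p,cv2.COLOR_BGR2HSV)
pts={}
for n,m in [('blue',cv2.inRange(hsv,(100,120,50),(125,255,255))),('red',cv2.inRange(hsv,(0,150,60),(6,255,255))|cv2.inRange(hsv,(174,150,60),(180,255,255)))]:
    m[:, 400:]=0; m[:60]=0
    if n=='red': m[:,160:]=0
    m=cv2.morphologyEx(m,cv2.MORPH_OPEN,np.ones((3,3)))
    c=max(cv2.findContours(m,0,1)[0],key=cv2.contourArea); h=cv2.convexHull(c)[:,0]
    w=np.array([az(u,v,.085)[:2] for u,v in h])
    # circle fit of radius
    from scipy.optimize import least_squares
    f=least_squares(lambda q:np.hypot(*(w-q[:2]).T)-q[2],[*w.mean(0),.03],loss='soft_l1',f_scale=.001); print(n,cv2.boundingRect(c),f.x,np.sqrt(np.mean(f.fun**2))); pts[n]=f.x[:2]
v=pts['blue']-pts['red']; print('sep',np.linalg.norm(v),'yaw',np.degrees(np.arctan2(-v[0],v[1])))
y=cv2.inRange(hsv,(18,120,120),(35,255,255)); y[:,300:]=0
c=max(cv2.findContours(y,0,1)[0],key=cv2.contourArea); print('yellow',cv2.minAreaRect(c))
w=cv2.inRange(hsv,(0,0,170),(180,60,255))
x,y0,ww,hh=300,150,40,80
sub=np.zeros_like(w); sub[185:235,305:335]=w[185:235,305:335]
n,l,s,ce=cv2.connectedComponentsWithStats(sub); print(s[1:],ce[1:])
k=1+np.argmax(s[1:,4]); vs,us=np.nonzero(l==k); W=np.array([az(u,v,.116)[:2] for u,v in zip(us,vs)]); 
vx,vy,_,_=cv2.fitLine(W.astype(np.float32),2,0,.01,.01).ravel(); print('ptr dir',np.degrees(np.arctan2(vy,vx)),W.min(0),W.max(0))
```

```text
shift mm [-0.2 -2.6  0.3] rotvec deg [ 0.04 -0.01 -0.21] | t 1.9 pos [0.4856 0.0602 0.2203] yaw 208.59 F [-0.48  0.49  0.17] Mz [-0.041  0.042 -0.01 ] gap 0.05 0.0
blue (279, 147, 76, 80) [0.48443834 0.05788169 0.03020241] 0.0015502973850211584
red (42, 95, 86, 78) [ 0.53399177 -0.11527353  0.0304288 ] 0.00408413573414125
sep 0.18010627746032468 yaw 15.970023606117715
yellow ((183.45225524902344, 184.22679138183594), (39.914527893066406, 16.94436264038086), 11.888657569885254)
[[314 197   7  30 176]
 [330 217   5   6  19]
 [305 220   2   3   5]
 [305 229   7   5  24]
 [328 228   5   5  19]] [[317.125      211.35795455]
 [332.10526316 219.57894737]
 [305.4        220.8       ]
 [307.875      231.20833333]
 [330.10526316 230.        ]]
ptr dir 31.188862 [0.48512739 0.0573557 ] [0.50481099 0.07094738]
```

```bash
python3 -c "
from h import *
delta([.4843,.0574,.15],209.8)"
```

```text
shift mm [ 2.3 -3.1 70.2] rotvec deg [ 0.05 -0.03 -1.09] | t 1.95 pos [0.4849 0.0612 0.2202] yaw 208.71 F [-0.3   0.53 -0.52] Mz [ 0.035  0.004 -0.006] gap 0.0498 0.0
```

In the tool's units: -1.1 degrees is -0.0096.

apply_moves:
  motion:
    - [0.002,-0.002,0.02,0,0,-0.0096,0.05]
    - [0.002,-0.002,0.045,0,0,-0.0096,0.05]
    - [0.002,-0.002,0.07,0,0,-0.0096,0.05]
    - [0.002,-0.002,0.07,0,0,-0.0096,0.05]
    - [0.002,-0.002,0.07,0,0,-0.0096,0.05]
    - [0.002,-0.002,0.07,0,0,-0.0096,0.05]

```text
t: 2.7
ee_pos: [0.4854, 0.0589, 0.1517]
ee_rot: [0.001, -0.258, 0.966, -0.0]
contact_force: [0.6, 1.6, -0.1]
finger_gap: 0.05
finger_force: 0.0
```

```bash
python3 -c "
from h import *
delta([.4843,.0574,.100],209.8)"
```

```text
shift mm [ 1.9 -0.7 51.7] rotvec deg [-0.07  0.12  0.1 ] | t 2.7 pos [0.4854 0.0589 0.1517] yaw 209.9 F [ 0.57  1.58 -0.1 ] Mz [0.017 0.016 0.017] gap 0.05 0.0
```

apply_moves:
  motion:
    - [0.001,-0.0005,0.02,0,0,0,0.05]
    - [0.0015,-0.0007,0.04,0,0,0,0.05]
    - [0.0015,-0.0007,0.05,0,0,0,0.05]
    - [0.0015,-0.0007,0.05,0,0,0,0.05]
    - [0.0015,-0.0007,0.05,0,0,0,0.05]

```text
t: 3.32
ee_pos: [0.4844, 0.0571, 0.1012]
ee_rot: [0.001, -0.258, 0.966, -0.0]
contact_force: [0.9, -0.3, -0.6]
finger_gap: 0.05
finger_force: 0.0
```

```bash
python3 -c "
from h import *
delta([.4843,.0574,.100],209.8)"
```

```text
shift mm [-0.1  0.4  1.2] rotvec deg [-0.05  0.08  0.05] | t 3.325 pos [0.4844 0.0571 0.1012] yaw 209.85 F [ 0.87 -0.25 -0.57] Mz [ 0.004 -0.03   0.009] gap 0.05 0.0
```

apply_moves:
  motion:
    - [0,0,0,0,0,0,0.03]
    - [0,0,0,0,0,0,0.015]
    - [0,0,0,0,0,0,0.005]
    - [0,0,0,0,0,0,0.005]
    - [0,0,0,0,0,0,0.005]

```text
t: 3.95
ee_pos: [0.4837, 0.0579, 0.1011]
ee_rot: [0.0, -0.258, 0.966, 0.001]
contact_force: [-0.6, 3.2, 5.9]
finger_gap: 0.0127
finger_force: 60.3
```

```bash
python3 -c "
from h import *
delta([.4843,.0574,.100],209.8)"
```

```text
shift mm [-0.3 -0.7  1.1] rotvec deg [0.09 0.08 0.07] | t 3.95 pos [0.4837 0.0579 0.1011] yaw 209.87 F [-0.57  3.15  5.88] Mz [ 0.636  0.389 -0.022] gap 0.0127 60.320897698402405
```

```bash
cat > s.py <<'E'
from h import *
s=bot.sense(); T=rot(s['ee_rot']); y=np.degrees(np.arctan2(T[1,0],T[0,0]))%360
print('t',s['t'],'yaw %.2f val %.3f'%(y,1-np.radians(y-180-15.95)),'pos',np.round(s['ee_pos'],4),'F',np.round(s['contact_force'],1),'M',np.round(s['wrist_torque'],3),'gap %.4f'%s['finger_gap'])
E
python3 s.py
```

```text
t 3.95 yaw 209.87 val 0.757 pos [0.4837 0.0579 0.1011] F [-0.6  3.2  5.9] M [ 0.636  0.389 -0.022] gap 0.0127
```

In the tool's units: 16 degrees is 0.1396.

apply_moves:
  motion:
    - [0,0,0,0,0,0.0349,0.005]
    - [0,0,0,0,0,0.0785,0.005]
    - [0,0,0,0,0,0.1134,0.005]
    - [0,0,0,0,0,0.1396,0.005]
    - [0,0,0,0,0,0.1396,0.005]
    - [0,0,0,0,0,0.1396,0.005]

```text
t: 4.7
ee_pos: [0.4836, 0.058, 0.1011]
ee_rot: [0.0, -0.121, 0.993, 0.001]
contact_force: [-1.7, 3.4, 5.7]
finger_gap: 0.0129
finger_force: 60.3
```

```bash
python3 s.py
```

```text
t 4.7 yaw 193.88 val 1.036 pos [0.4836 0.058  0.1011] F [-1.7  3.4  5.7] M [ 0.661  0.401 -0.047] gap 0.0129
```

In the tool's units: 2 degrees is 0.0175.

apply_moves:
  motion:
    - [0,0,0,0,0,0.0175,0.005]
    - [0,0,0,0,0,0.0175,0.005]
    - [0,0,0,0,0,0.0175,0.005]

```text
t: 5.08
ee_pos: [0.4836, 0.058, 0.1011]
ee_rot: [0.0, -0.103, 0.995, 0.001]
contact_force: [-2.3, 3.1, 5.9]
finger_gap: 0.0127
finger_force: 60.3
```

```bash
python3 s.py
```

```text
t 5.075 yaw 191.88 val 1.071 pos [0.4836 0.058  0.1011] F [-2.3  3.1  5.9] M [ 0.674  0.409 -0.051] gap 0.0127
```

In the tool's units: 2 degrees is 0.0175.

apply_moves:
  motion:
    - [0,0,0,0,0,0.0175,0.005]
    - [0,0,0,0,0,0.0175,0.005]
    - [0,0,0,0,0,0.0175,0.005]

```text
t: 5.45
ee_pos: [0.4836, 0.058, 0.1011]
ee_rot: [0.0, -0.086, 0.996, 0.001]
contact_force: [-1.7, 4.4, 6.2]
finger_gap: 0.0131
finger_force: 60.3
```

```bash
python3 s.py
```

```text
t 5.45 yaw 189.88 val 1.106 pos [0.4836 0.058  0.1011] F [-1.7  4.4  6.2] M [ 0.661  0.444 -0.024] gap 0.0131
```

In the tool's units: 2 degrees is 0.0175.

apply_moves:
  motion:
    - [0,0,0,0,0,0.0175,0.005]
    - [0,0,0,0,0,0.0175,0.005]
    - [0,0,0,0,0,0.0175,0.005]

```text
t: 5.82
ee_pos: [0.4836, 0.0581, 0.1011]
ee_rot: [0.0, -0.069, 0.998, 0.001]
contact_force: [-2.0, 4.2, 6.8]
finger_gap: 0.0131
finger_force: 60.3
```

```bash
python3 s.py
```

```text
t 5.825 yaw 187.88 val 1.141 pos [0.4836 0.0581 0.1011] F [-2.   4.2  6.8] M [ 0.731  0.469 -0.051] gap 0.0131
```

In the tool's units: 2 degrees is 0.0175.

apply_moves:
  motion:
    - [0,0,0,0,0,0.0175,0.005]
    - [0,0,0,0,0,0.0175,0.005]
    - [0,0,0,0,0,0.0175,0.005]

```text
t: 6.2
ee_pos: [0.4836, 0.0581, 0.1011]
ee_rot: [0.0, -0.051, 0.999, 0.001]
contact_force: [-2.8, 3.4, 6.3]
finger_gap: 0.0131
finger_force: 60.3
```

```bash
python3 s.py
```

```text
t 6.2 yaw 185.88 val 1.176 pos [0.4836 0.0581 0.1011] F [-2.8  3.4  6.3] M [ 0.733  0.502 -0.058] gap 0.0131
```

In the tool's units: 2 degrees is 0.0175.

apply_moves:
  motion:
    - [0,0,0,0,0,0.0175,0.005]
    - [0,0,0,0,0,0.0175,0.005]
    - [0,0,0,0,0,0.0175,0.005]

```text
t: 6.58
ee_pos: [0.4836, 0.0581, 0.1011]
ee_rot: [0.0, -0.034, 0.999, 0.001]
contact_force: [-2.7, 3.8, 4.4]
finger_gap: 0.0129
finger_force: 60.3
```

```bash
python3 s.py
```

```text
t 6.575 yaw 183.89 val 1.210 pos [0.4836 0.0581 0.1011] F [-2.7  3.8  4.4] M [0.739 0.5   0.067] gap 0.0129
```

In the tool's units: 2 degrees is 0.0175.

apply_moves:
  motion:
    - [0,0,0,0,0,0.0175,0.005]
    - [0,0,0,0,0,0.0175,0.005]
    - [0,0,0,0,0,0.0175,0.005]

```text
t: 6.95
ee_pos: [0.4836, 0.0581, 0.101]
ee_rot: [0.0, -0.017, 1.0, 0.001]
contact_force: [-3.2, 4.0, 5.6]
finger_gap: 0.0129
finger_force: 60.5
```

```bash
python3 s.py
```

```text
t 6.95 yaw 181.94 val 1.244 pos [0.4836 0.0581 0.101 ] F [-3.2  4.   5.6] M [0.771 0.471 0.174] gap 0.0129
```

In the tool's units: 2 degrees is 0.0175.

apply_moves:
  motion:
    - [0,0,0,0,0,0.0175,0.005]
    - [0,0,0,0,0,0.0175,0.005]
    - [0,0,0,0,0,0.0175,0.005]

```text
t: 7.32
ee_pos: [0.4836, 0.0581, 0.1011]
ee_rot: [0.0, 0.001, 1.0, 0.001]
contact_force: [-3.8, 3.6, 6.8]
finger_gap: 0.0129
finger_force: 60.3
```

```bash
python3 s.py
```

```text
t 7.325 yaw 179.87 val 1.281 pos [0.4836 0.0581 0.1011] F [-3.8  3.6  6.8] M [ 0.771  0.434 -0.065] gap 0.0129
```

In the tool's units: 1 degrees is 0.0087.

apply_moves:
  motion:
    - [0,0,0,0,0,0.0087,0.005]
    - [0,0,0,0,0,0.0087,0.005]
    - [0,0,0,0,0,0.0087,0.005]

```text
t: 7.7
ee_pos: [0.4836, 0.0582, 0.1011]
ee_rot: [0.0, 0.01, 1.0, 0.001]
contact_force: [-1.4, 3.8, 6.1]
finger_gap: 0.0128
finger_force: 60.3
```

```bash
python3 s.py
```

```text
t 7.7 yaw 178.89 val 1.298 pos [0.4836 0.0582 0.1011] F [-1.4  3.8  6.1] M [ 0.825  0.366 -0.029] gap 0.0128
```

In the tool's units: 1 degrees is 0.0087.

apply_moves:
  motion:
    - [0,0,0,0,0,0.0087,0.005]
    - [0,0,0,0,0,0.0087,0.005]
    - [0,0,0,0,0,0.0087,0.005]

```text
t: 8.07
ee_pos: [0.4835, 0.0582, 0.101]
ee_rot: [0.0, 0.019, 1.0, 0.001]
contact_force: [-1.7, 3.4, 6.3]
finger_gap: 0.0126
finger_force: 60.3
```

```bash
python3 s.py
```

```text
t 8.075 yaw 177.88 val 1.315 pos [0.4835 0.0582 0.101 ] F [-1.7  3.4  6.3] M [ 0.798  0.439 -0.071] gap 0.0126
```

In the tool's units: 1 degrees is 0.0087.

apply_moves:
  motion:
    - [0,0,0,0,0,0.0087,0.005]
    - [0,0,0,0,0,0.0087,0.005]
    - [0,0,0,0,0,0.0087,0.005]

```text
t: 8.45
ee_pos: [0.4836, 0.0582, 0.1011]
ee_rot: [0.0, 0.027, 1.0, 0.001]
contact_force: [-1.8, 4.1, 5.8]
finger_gap: 0.0127
finger_force: 60.3
```

```bash
python3 s.py
```

```text
t 8.45 yaw 176.87 val 1.333 pos [0.4836 0.0582 0.1011] F [-1.8  4.1  5.8] M [ 0.881  0.426 -0.097] gap 0.0127
```

In the tool's units: 1 degrees is 0.0087.

apply_moves:
  motion:
    - [0,0,0,0,0,0.0087,0.005]
    - [0,0,0,0,0,0.0087,0.005]
    - [0,0,0,0,0,0.0087,0.005]

```text
t: 8.82
ee_pos: [0.4836, 0.0582, 0.1011]
ee_rot: [0.0, 0.036, 0.999, 0.001]
contact_force: [-2.4, 3.9, 6.8]
finger_gap: 0.0131
finger_force: 60.3
```

```bash
python3 s.py
```

```text
t 8.825 yaw 175.87 val 1.350 pos [0.4836 0.0582 0.1011] F [-2.4  3.9  6.8] M [ 0.759  0.451 -0.098] gap 0.0131
```

In the tool's units: 1.5 degrees is 0.0131.

apply_moves:
  motion:
    - [0,0,0,0,0,0.0131,0.005]
    - [0,0,0,0,0,0.0131,0.005]
    - [0,0,0,0,0,0.0131,0.005]

```text
t: 9.2
ee_pos: [0.4836, 0.0582, 0.1011]
ee_rot: [0.0, 0.049, 0.999, 0.001]
contact_force: [-2.7, 4.7, 5.9]
finger_gap: 0.0125
finger_force: 60.3
```

```bash
python3 s.py
```

```text
t 9.2 yaw 174.40 val 1.376 pos [0.4836 0.0582 0.1011] F [-2.7  4.7  5.9] M [0.757 0.516 0.007] gap 0.0125
```

In the tool's units: 1.5 degrees is 0.0131.

apply_moves:
  motion:
    - [0,0,0,0,0,0.0131,0.005]
    - [0,0,0,0,0,0.0131,0.005]
    - [0,0,0,0,0,0.0131,0.005]

```text
t: 9.57
ee_pos: [0.4835, 0.0582, 0.101]
ee_rot: [0.0, 0.062, 0.998, 0.001]
contact_force: [-3.1, 4.0, 5.2]
finger_gap: 0.013
finger_force: 60.4
```

```bash
python3 s.py
```

```text
t 9.575 yaw 172.93 val 1.402 pos [0.4835 0.0582 0.101 ] F [-3.1  4.   5.2] M [0.737 0.416 0.211] gap 0.0130
```

In the tool's units: 1.5 degrees is 0.0131.

apply_moves:
  motion:
    - [0,0,0,0,0,0.0131,0.005]
    - [0,0,0,0,0,0.0131,0.005]
    - [0,0,0,0,0,0.0131,0.005]

```text
t: 9.95
ee_pos: [0.4836, 0.0582, 0.1011]
ee_rot: [0.0, 0.074, 0.997, 0.001]
contact_force: [-2.0, 3.4, 5.8]
finger_gap: 0.0128
finger_force: 60.8
```

```bash
python3 s.py
```

```text
t 9.95 yaw 171.49 val 1.427 pos [0.4836 0.0582 0.1011] F [-2.   3.4  5.8] M [0.773 0.425 0.496] gap 0.0128
```

In the tool's units: 1.5 degrees is 0.0131.

apply_moves:
  motion:
    - [0,0,0,0,0,0.0131,0.005]
    - [0,0,0,0,0,0.0131,0.005]
    - [0,0,0,0,0,0.0131,0.005]

```text
t: 10.32
ee_pos: [0.4836, 0.0582, 0.1011]
ee_rot: [0.0, 0.088, 0.996, 0.001]
contact_force: [-2.1, 4.5, 4.9]
finger_gap: 0.013
finger_force: 60.3
```

```bash
python3 s.py
```

```text
t 10.325 yaw 169.87 val 1.455 pos [0.4836 0.0582 0.1011] F [-2.1  4.5  4.9] M [ 0.821  0.428 -0.12 ] gap 0.0130
```

In the tool's units: 1 degrees is 0.0087.

apply_moves:
  motion:
    - [0,0,0,0,0,0.0087,0.005]
    - [0,0,0,0,0,0.0087,0.005]
    - [0,0,0,0,0,0.0087,0.005]

```text
t: 10.7
ee_pos: [0.4836, 0.0582, 0.1011]
ee_rot: [0.0, 0.097, 0.995, 0.001]
contact_force: [-1.6, 3.8, 4.8]
finger_gap: 0.0128
finger_force: 60.3
```

```bash
python3 s.py
```

```text
t 10.7 yaw 168.89 val 1.472 pos [0.4836 0.0582 0.1011] F [-1.6  3.8  4.8] M [ 0.837  0.423 -0.016] gap 0.0128
```

In the tool's units: 1 degrees is 0.0087.

apply_moves:
  motion:
    - [0,0,0,0,0,0.0087,0.005]
    - [0,0,0,0,0,0.0087,0.005]
    - [0,0,0,0,0,0.0087,0.005]

```text
t: 11.08
ee_pos: [0.4836, 0.0582, 0.1011]
ee_rot: [0.0, 0.106, 0.994, 0.001]
contact_force: [-3.1, 3.6, 6.0]
finger_gap: 0.0127
finger_force: 60.3
```

```bash
python3 s.py
```

```text
t 11.075 yaw 167.88 val 1.490 pos [0.4836 0.0582 0.1011] F [-3.1  3.6  6. ] M [ 0.834  0.399 -0.063] gap 0.0127
```

In the tool's units: 1 degrees is 0.0087.

apply_moves:
  motion:
    - [0,0,0,0,0,0.0087,0.005]
    - [0,0,0,0,0,0.0087,0.005]
    - [0,0,0,0,0,0.0087,0.005]

```text
t: 11.45
ee_pos: [0.4836, 0.0583, 0.1011]
ee_rot: [-0.0, 0.114, 0.993, 0.002]
contact_force: [-2.8, 5.8, 6.4]
finger_gap: 0.0128
finger_force: 60.3
```

```bash
python3 s.py
```

```text
t 11.45 yaw 166.88 val 1.507 pos [0.4836 0.0583 0.1011] F [-2.8  5.8  6.4] M [ 0.868  0.444 -0.125] gap 0.0128
```

In the tool's units: 1 degrees is 0.0087.

apply_moves:
  motion:
    - [0,0,0,0,0,0.0087,0.005]
    - [0,0,0,0,0,0.0087,0.005]
    - [0,0,0,0,0,0.0087,0.005]

```text
t: 11.82
ee_pos: [0.4836, 0.0583, 0.1011]
ee_rot: [-0.0, 0.123, 0.992, 0.001]
contact_force: [-2.6, 4.3, 5.8]
finger_gap: 0.0129
finger_force: 60.3
```

```bash
python3 s.py
```

```text
t 11.825 yaw 165.89 val 1.525 pos [0.4836 0.0583 0.1011] F [-2.6  4.3  5.8] M [0.882 0.468 0.001] gap 0.0129
```

In the tool's units: 1.5 degrees is 0.0131.

apply_moves:
  motion:
    - [0,0,0,0,0,0.0131,0.005]
    - [0,0,0,0,0,0.0131,0.005]

```text
t: 12.08
ee_pos: [0.4836, 0.0583, 0.1011]
ee_rot: [-0.0, 0.136, 0.991, 0.001]
contact_force: [-1.7, 4.5, 5.2]
finger_gap: 0.0128
finger_force: 60.3
```

```bash
python3 s.py
```

```text
t 12.075 yaw 164.38 val 1.551 pos [0.4836 0.0583 0.1011] F [-1.7  4.5  5.2] M [ 0.826  0.388 -0.053] gap 0.0128
```

In the tool's units: 1.5 degrees is 0.0131.

apply_moves:
  motion:
    - [0,0,0,0,0,0.0131,0.005]
    - [0,0,0,0,0,0.0131,0.005]

```text
t: 12.32
ee_pos: [0.4836, 0.0583, 0.101]
ee_rot: [-0.0, 0.149, 0.989, 0.002]
contact_force: [-2.6, 3.6, 5.8]
finger_gap: 0.013
finger_force: 60.3
```

```bash
python3 s.py
```

```text
t 12.325 yaw 162.88 val 1.577 pos [0.4836 0.0583 0.101 ] F [-2.6  3.6  5.8] M [ 0.84   0.473 -0.034] gap 0.0130
```

In the tool's units: 1.5 degrees is 0.0131.

apply_moves:
  motion:
    - [0,0,0,0,0,0.0131,0.005]
    - [0,0,0,0,0,0.0131,0.005]

```text
t: 12.58
ee_pos: [0.4836, 0.0583, 0.1011]
ee_rot: [-0.0, 0.162, 0.987, 0.002]
contact_force: [-2.6, 4.1, 5.3]
finger_gap: 0.013
finger_force: 60.3
```

```bash
python3 s.py
```

```text
t 12.575 yaw 161.39 val 1.603 pos [0.4836 0.0583 0.1011] F [-2.6  4.1  5.3] M [ 0.837  0.49  -0.035] gap 0.0130
```

In the tool's units: 1.5 degrees is 0.0131.

apply_moves:
  motion:
    - [0,0,0,0,0,0.0131,0.005]
    - [0,0,0,0,0,0.0131,0.005]

```text
t: 12.82
ee_pos: [0.4836, 0.0583, 0.1011]
ee_rot: [-0.0, 0.175, 0.985, 0.002]
contact_force: [-3.5, 3.9, 6.2]
finger_gap: 0.013
finger_force: 60.3
```

```bash
python3 s.py
```

```text
t 12.825 yaw 159.88 val 1.629 pos [0.4836 0.0583 0.1011] F [-3.5  3.9  6.2] M [ 0.833  0.493 -0.036] gap 0.0130
```

In the tool's units: 1.5 degrees is 0.0131.

apply_moves:
  motion:
    - [0,0,0,0,0,0.0131,0.005]
    - [0,0,0,0,0,0.0131,0.005]

```text
t: 13.08
ee_pos: [0.4836, 0.0583, 0.1011]
ee_rot: [-0.0, 0.188, 0.982, 0.002]
contact_force: [-1.2, 4.1, 4.9]
finger_gap: 0.013
finger_force: 60.3
```

```bash
python3 s.py
```

```text
t 13.075 yaw 158.38 val 1.656 pos [0.4836 0.0583 0.1011] F [-1.2  4.1  4.9] M [ 0.908  0.485 -0.025] gap 0.0130
```

In the tool's units: -7.5 degrees is -0.0654.

apply_moves:
  motion:
    - [0,0,0,0,0,-0.0349,0.005]
    - [0,0,0,0,0,-0.0654,0.005]
    - [0,0,0,0,0,-0.0654,0.005]
    - [0,0,0,0,0,-0.0654,0.005]

```text
t: 13.58
ee_pos: [0.4836, 0.0582, 0.101]
ee_rot: [-0.0, 0.123, 0.992, 0.001]
contact_force: [-1.9, 4.6, 6.3]
finger_gap: 0.0126
finger_force: 60.4
```

```bash
python3 s.py
```

```text
t 13.575 yaw 165.90 val 1.524 pos [0.4836 0.0582 0.101 ] F [-1.9  4.6  6.3] M [0.816 0.466 0.042] gap 0.0126
```

In the tool's units: -1.5 degrees is -0.0131.

apply_moves:
  motion:
    - [0,0,0,0,0,-0.0131,0.005]
    - [0,0,0,0,0,-0.0131,0.005]
    - [0,0,0,0,0,-0.0131,0.005]

```text
t: 13.95
ee_pos: [0.4836, 0.0582, 0.101]
ee_rot: [-0.0, 0.11, 0.994, 0.002]
contact_force: [-2.2, 3.5, 5.6]
finger_gap: 0.013
finger_force: 60.3
```

```bash
python3 s.py
```

```text
t 13.95 yaw 167.36 val 1.499 pos [0.4836 0.0582 0.101 ] F [-2.2  3.5  5.6] M [ 0.872  0.502 -0.193] gap 0.0130
```

In the tool's units: -1.5 degrees is -0.0131.

apply_moves:
  motion:
    - [0,0,0,0,0,-0.0131,0.005]
    - [0,0,0,0,0,-0.0131,0.005]
    - [0,0,0,0,0,-0.0131,0.005]

```text
t: 14.32
ee_pos: [0.4836, 0.0582, 0.1011]
ee_rot: [-0.0, 0.098, 0.995, 0.002]
contact_force: [-1.6, 4.0, 6.2]
finger_gap: 0.013
finger_force: 60.4
```

```bash
python3 s.py
```

```text
t 14.325 yaw 168.79 val 1.474 pos [0.4836 0.0582 0.1011] F [-1.6  4.   6.2] M [ 0.9    0.455 -0.482] gap 0.0130
```

In the tool's units: -1.5 degrees is -0.0131.

apply_moves:
  motion:
    - [0,0,0,0,0,-0.0131,0.005]
    - [0,0,0,0,0,-0.0131,0.005]
    - [0,0,0,0,0,-0.0131,0.005]

```text
t: 14.7
ee_pos: [0.4836, 0.0582, 0.1011]
ee_rot: [0.0, 0.084, 0.996, 0.001]
contact_force: [-2.3, 4.7, 5.8]
finger_gap: 0.0128
finger_force: 60.4
```

```bash
python3 s.py
```

```text
t 14.7 yaw 170.40 val 1.446 pos [0.4836 0.0582 0.1011] F [-2.3  4.7  5.8] M [0.803 0.45  0.039] gap 0.0128
```

In the tool's units: -1.5 degrees is -0.0131.

apply_moves:
  motion:
    - [0,0,0,0,0,-0.0131,0.005]
    - [0,0,0,0,0,-0.0131,0.005]
    - [0,0,0,0,0,-0.0131,0.005]

```text
t: 15.08
ee_pos: [0.4836, 0.0582, 0.1011]
ee_rot: [0.0, 0.07, 0.998, 0.001]
contact_force: [-2.1, 5.5, 5.9]
finger_gap: 0.0128
finger_force: 60.4
```

```bash
python3 s.py
```

```text
t 15.075 yaw 171.92 val 1.419 pos [0.4836 0.0582 0.1011] F [-2.1  5.5  5.9] M [0.804 0.404 0.083] gap 0.0128
```

In the tool's units: -1.5 degrees is -0.0131.

apply_moves:
  motion:
    - [0,0,0,0,0,-0.0131,0.005]
    - [0,0,0,0,0,-0.0131,0.005]
    - [0,0,0,0,0,-0.0131,0.005]

```text
t: 15.45
ee_pos: [0.4836, 0.0582, 0.1011]
ee_rot: [0.0, 0.057, 0.998, 0.001]
contact_force: [-3.2, 4.3, 5.9]
finger_gap: 0.0131
finger_force: 60.4
```

```bash
python3 s.py
```

```text
t 15.45 yaw 173.43 val 1.393 pos [0.4836 0.0582 0.1011] F [-3.2  4.3  5.9] M [0.778 0.442 0.195] gap 0.0131
```

In the tool's units: -1 degrees is -0.0087.

apply_moves:
  motion:
    - [0,0,0,0,0,-0.0087,0.005]
    - [0,0,0,0,0,-0.0087,0.005]
    - [0,0,0,0,0,-0.0087,0.005]

```text
t: 15.82
ee_pos: [0.4836, 0.0582, 0.1011]
ee_rot: [0.0, 0.049, 0.999, 0.001]
contact_force: [-1.8, 4.3, 5.5]
finger_gap: 0.0127
finger_force: 60.4
```

```bash
python3 s.py
```

```text
t 15.825 yaw 174.41 val 1.376 pos [0.4836 0.0582 0.1011] F [-1.8  4.3  5.5] M [0.796 0.424 0.099] gap 0.0127
```

In the tool's units: -1 degrees is -0.0087.

apply_moves:
  motion:
    - [0,0,0,0,0,-0.0087,0.005]
    - [0,0,0,0,0,-0.0087,0.005]
    - [0,0,0,0,0,-0.0087,0.005]

```text
t: 16.2
ee_pos: [0.4836, 0.0582, 0.1011]
ee_rot: [0.0, 0.04, 0.999, 0.001]
contact_force: [-2.7, 4.0, 5.2]
finger_gap: 0.0132
finger_force: 60.4
```

```bash
python3 s.py
```

```text
t 16.2 yaw 175.40 val 1.359 pos [0.4836 0.0582 0.1011] F [-2.7  4.   5.2] M [0.762 0.405 0.087] gap 0.0132
```

In the tool's units: -1 degrees is -0.0087.

apply_moves:
  motion:
    - [0,0,0,0,0,-0.0087,0.005]
    - [0,0,0,0,0,-0.0087,0.005]
    - [0,0,0,0,0,-0.0087,0.005]

```text
t: 16.58
ee_pos: [0.4836, 0.0581, 0.1011]
ee_rot: [0.0, 0.032, 0.999, 0.001]
contact_force: [-2.1, 3.8, 6.2]
finger_gap: 0.0125
finger_force: 60.3
```

```bash
python3 s.py
```

```text
t 16.575 yaw 176.36 val 1.342 pos [0.4836 0.0581 0.1011] F [-2.1  3.8  6.2] M [ 0.82   0.472 -0.133] gap 0.0125
```

In the tool's units: 1 degrees is 0.0087.

apply_moves:
  motion:
    - [0,0,0,0,0,0.0087,0.005]
    - [0,0,0,0,0,0.0087,0.005]
    - [0,0,0,0,0,0.0087,0.005]

```text
t: 16.95
ee_pos: [0.4836, 0.0582, 0.1011]
ee_rot: [0.0, 0.04, 0.999, 0.001]
contact_force: [-2.3, 3.8, 6.0]
finger_gap: 0.0127
finger_force: 60.3
```

```bash
python3 s.py
```

```text
t 16.95 yaw 175.39 val 1.359 pos [0.4836 0.0582 0.1011] F [-2.3  3.8  6. ] M [0.713 0.484 0.018] gap 0.0127
```

apply_moves:
  motion:
    - [0,0,0,0,0,0,0.03]
    - [0,0,0,0,0,0,0.05]
    - [0,0,0,0,0,0,0.05]
    - [0,0,-0.03,0,0,0,0.05]
    - [0,0,-0.06,0,0,0,0.05]
    - [0,0,-0.06,0,0,0,0.05]
    - [0,0,-0.06,0,0,0,0.05]

```text
t: 17.82
ee_pos: [0.4831, 0.057, 0.1597]
ee_rot: [-0.0, 0.041, 0.999, -0.0]
contact_force: [-0.8, 0.6, 0.4]
finger_gap: 0.0499
finger_force: 0.0
```

```bash
python3 s.py
python3 - <<'E'
from h import *
p,d=eyes.read_camera('wrist'); cv2.imwrite('pics/w3.png',p)
delta([.5333,-.116,.161],195.95-18.4)
E
```

```text
t 17.825 yaw 175.35 val 1.360 pos [0.4831 0.057  0.1597] F [-0.8  0.6  0.4] M [-0.004 -0.009  0.028] gap 0.0499
shift mm [ -64.5 -168.3   -1.9] rotvec deg [-0.01 -0.12 -2.21] | t 17.875 pos [0.4826 0.057  0.1592] yaw 175.34 F [ 0.44  0.09 -0.31] Mz [-0.038  0.018 -0.027] gap 0.0501 0.0
```

View pics/w3.png

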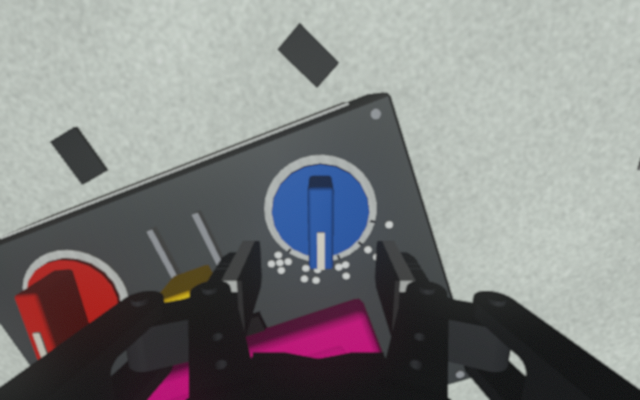

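The wrist view shows the blue pointer (tip at (320,255)) still lined up with the tool after release, near the four-dot cluster. Next is the red dial.

In the tool's units: -2.2 degrees is -0.0192.

apply_moves:
  motion:
    - [-0.02,-0.05,0,0,0,-0.0192,0.05]
    - [-0.04,-0.1,0,0,0,-0.0192,0.05]
    - [-0.055,-0.145,0,0,0,-0.0192,0.05]
    - [-0.064,-0.167,0,0,0,-0.0192,0.05]
    - [-0.064,-0.167,0,0,0,-0.0192,0.05]
    - [-0.064,-0.167,0,0,0,-0.0192,0.05]
    - [-0.064,-0.167,0,0,0,-0.0192,0.05]

```text
t: 18.75
ee_pos: [0.5332, -0.1132, 0.16]
ee_rot: [-0.0, 0.021, 1.0, 0.0]
contact_force: [-0.1, -0.3, 0.4]
finger_gap: 0.05
finger_force: 0.0
```

Run:
```python
from h import *
delta([.5333,-.116,.101],177.5)
i,A,e=cam('wrist')
p,d=eyes.read_camera('wrist'); cv2.imwrite('pics/w4.png',p)
```

```text
shift mm [-0.3 -2.9 59. ] rotvec deg [ 0.04 -0.05  0.15] | t 18.75 pos [ 0.5332 -0.1132  0.16  ] yaw 177.65 F [-0.08 -0.27  0.41] Mz [-0.023 -0.038  0.01 ] gap 0.05 0.0
```

View pics/w4.png

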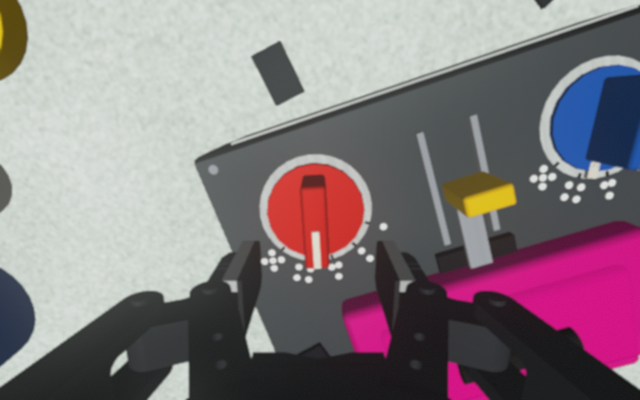

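The red bar is at (315,215), about 3 mm off along tool y and tilted about 2.5°. I'll correct for both and descend.

In the tool's units: -2.2 degrees is -0.0192.

apply_moves:
  motion:
    - [0,-0.0027,0.02,0,0,-0.0192,0.05]
    - [0,-0.0027,0.04,0,0,-0.0192,0.05]
    - [0,-0.0027,0.059,0,0,-0.0192,0.05]
    - [0,-0.0027,0.059,0,0,-0.0192,0.05]
    - [0,-0.0027,0.059,0,0,-0.0192,0.03]
    - [0,-0.0027,0.059,0,0,-0.0192,0.015]
    - [0,-0.0027,0.059,0,0,-0.0192,0.005]
    - [0,-0.0027,0.059,0,0,-0.0192,0.005]
    - [0,-0.0027,0.059,0,0,-0.0192,0.005]

```text
t: 19.92
ee_pos: [0.5347, -0.115, 0.1028]
ee_rot: [0.001, 0.001, 1.0, 0.003]
contact_force: [-0.9, 7.3, 4.0]
finger_gap: 0.0129
finger_force: 60.5
```

```bash
python3 s.py
```

```text
t 19.925 yaw 179.83 val 1.281 pos [ 0.5347 -0.115   0.1028] F [-0.9  7.3  4. ] M [ 1.37   0.05  -0.029] gap 0.0129
```

In the tool's units: -19 degrees is -0.1658.

apply_moves:
  motion:
    - [0,0,0,0,0,-0.0436,0.005]
    - [0,0,0,0,0,-0.0873,0.005]
    - [0,0,0,0,0,-0.1309,0.005]
    - [0,0,0,0,0,-0.1658,0.005]
    - [0,0,0,0,0,-0.1658,0.005]
    - [0,0,0,0,0,-0.1658,0.005]

```text
t: 20.68
ee_pos: [0.5347, -0.1147, 0.1028]
ee_rot: [0.002, -0.164, 0.986, 0.003]
contact_force: [0.5, 7.4, 3.9]
finger_gap: 0.0129
finger_force: 60.5
```

```bash
python3 s.py
```

```text
t 20.675 yaw 198.85 val 0.949 pos [ 0.5347 -0.1147  0.1028] F [0.5 7.4 3.9] M [1.486 0.012 0.068] gap 0.0129
```

In the tool's units: -2 degrees is -0.0175.

apply_moves:
  motion:
    - [0,0,0,0,0,-0.0175,0.005]
    - [0,0,0,0,0,-0.0175,0.005]
    - [0,0,0,0,0,-0.0175,0.005]

```text
t: 21.05
ee_pos: [0.5347, -0.1146, 0.1028]
ee_rot: [0.002, -0.181, 0.983, 0.003]
contact_force: [0.4, 7.8, 4.0]
finger_gap: 0.0126
finger_force: 60.5
```

```bash
python3 s.py
```

```text
t 21.05 yaw 200.86 val 0.914 pos [ 0.5347 -0.1146  0.1028] F [0.4 7.8 4. ] M [ 1.496 -0.035  0.052] gap 0.0126
```

In the tool's units: -2 degrees is -0.0175.

apply_moves:
  motion:
    - [0,0,0,0,0,-0.0175,0.005]
    - [0,0,0,0,0,-0.0175,0.005]
    - [0,0,0,0,0,-0.0175,0.005]

```text
t: 21.42
ee_pos: [0.5346, -0.1146, 0.1027]
ee_rot: [0.002, -0.198, 0.98, 0.003]
contact_force: [-0.2, 8.3, 4.6]
finger_gap: 0.0127
finger_force: 60.5
```

```bash
python3 s.py
```

```text
t 21.425 yaw 202.86 val 0.879 pos [ 0.5346 -0.1146  0.1027] F [-0.2  8.3  4.6] M [1.56  0.008 0.05 ] gap 0.0127
```

In the tool's units: -2 degrees is -0.0175.

apply_moves:
  motion:
    - [0,0,0,0,0,-0.0175,0.005]
    - [0,0,0,0,0,-0.0175,0.005]
    - [0,0,0,0,0,-0.0175,0.005]

```text
t: 21.8
ee_pos: [0.5346, -0.1145, 0.1027]
ee_rot: [0.002, -0.215, 0.977, 0.003]
contact_force: [0.6, 7.5, 3.4]
finger_gap: 0.0131
finger_force: 60.5
```

```bash
python3 s.py
```

```text
t 21.8 yaw 204.86 val 0.845 pos [ 0.5346 -0.1145  0.1027] F [0.6 7.5 3.4] M [1.568 0.013 0.059] gap 0.0131
```

In the tool's units: -2 degrees is -0.0175.

apply_moves:
  motion:
    - [0,0,0,0,0,-0.0175,0.005]
    - [0,0,0,0,0,-0.0175,0.005]
    - [0,0,0,0,0,-0.0175,0.005]

```text
t: 22.18
ee_pos: [0.5346, -0.1145, 0.1028]
ee_rot: [0.002, -0.232, 0.973, 0.003]
contact_force: [0.5, 7.7, 4.3]
finger_gap: 0.0126
finger_force: 60.5
```

```bash
python3 s.py
```

```text
t 22.175 yaw 206.86 val 0.810 pos [ 0.5346 -0.1145  0.1028] F [0.5 7.7 4.3] M [ 1.626 -0.062  0.041] gap 0.0126
```

In the tool's units: -2 degrees is -0.0175.

apply_moves:
  motion:
    - [0,0,0,0,0,-0.0175,0.005]
    - [0,0,0,0,0,-0.0175,0.005]
    - [0,0,0,0,0,-0.0175,0.005]

```text
t: 22.55
ee_pos: [0.5346, -0.1145, 0.1027]
ee_rot: [0.002, -0.249, 0.968, 0.003]
contact_force: [0.6, 8.7, 4.8]
finger_gap: 0.0127
finger_force: 60.5
```

```bash
python3 s.py
```

```text
t 22.55 yaw 208.86 val 0.775 pos [ 0.5346 -0.1145  0.1027] F [0.6 8.7 4.8] M [1.659 0.028 0.081] gap 0.0127
```

In the tool's units: -2 degrees is -0.0175.

apply_moves:
  motion:
    - [0,0,0,0,0,-0.0175,0.005]
    - [0,0,0,0,0,-0.0175,0.005]
    - [0,0,0,0,0,-0.0175,0.005]

```text
t: 22.92
ee_pos: [0.5346, -0.1145, 0.1027]
ee_rot: [0.002, -0.266, 0.964, 0.003]
contact_force: [-0.7, 7.7, 3.9]
finger_gap: 0.0128
finger_force: 60.6
```

```bash
python3 s.py
```

```text
t 22.925 yaw 210.86 val 0.740 pos [ 0.5346 -0.1145  0.1027] F [-0.7  7.7  3.9] M [1.608 0.021 0.062] gap 0.0128
```

In the tool's units: -2 degrees is -0.0175.

apply_moves:
  motion:
    - [0,0,0,0,0,-0.0175,0.005]
    - [0,0,0,0,0,-0.0175,0.005]
    - [0,0,0,0,0,-0.0175,0.005]

```text
t: 23.3
ee_pos: [0.5346, -0.1145, 0.1028]
ee_rot: [0.002, -0.283, 0.959, 0.003]
contact_force: [-0.2, 8.6, 4.0]
finger_gap: 0.013
finger_force: 60.6
```

```bash
python3 s.py
```

```text
t 23.3 yaw 212.86 val 0.705 pos [ 0.5346 -0.1145  0.1028] F [-0.2  8.6  4. ] M [1.654 0.042 0.057] gap 0.0130
```

In the tool's units: -2 degrees is -0.0175.

apply_moves:
  motion:
    - [0,0,0,0,0,-0.0175,0.005]
    - [0,0,0,0,0,-0.0175,0.005]
    - [0,0,0,0,0,-0.0175,0.005]

```text
t: 23.68
ee_pos: [0.5345, -0.1144, 0.1027]
ee_rot: [0.002, -0.3, 0.954, 0.003]
contact_force: [-0.2, 9.3, 4.3]
finger_gap: 0.0131
finger_force: 60.6
```

```bash
python3 s.py
```

```text
t 23.675 yaw 214.86 val 0.670 pos [ 0.5345 -0.1144  0.1027] F [-0.2  9.3  4.3] M [1.642 0.038 0.036] gap 0.0131
```

In the tool's units: -2 degrees is -0.0175.

apply_moves:
  motion:
    - [0,0,0,0,0,-0.0175,0.005]
    - [0,0,0,0,0,-0.0175,0.005]
    - [0,0,0,0,0,-0.0175,0.005]

```text
t: 24.05
ee_pos: [0.5345, -0.1144, 0.1028]
ee_rot: [0.002, -0.316, 0.949, 0.003]
contact_force: [0.9, 7.7, 4.4]
finger_gap: 0.0125
finger_force: 60.6
```

```bash
python3 s.py
```

```text
t 24.05 yaw 216.84 val 0.635 pos [ 0.5345 -0.1144  0.1028] F [0.9 7.7 4.4] M [ 1.693  0.139 -0.088] gap 0.0125
```

In the tool's units: -2 degrees is -0.0175.

apply_moves:
  motion:
    - [0,0,0,0,0,-0.0175,0.005]
    - [0,0,0,0,0,-0.0175,0.005]
    - [0,0,0,0,0,-0.0175,0.005]

```text
t: 24.42
ee_pos: [0.5345, -0.1143, 0.1027]
ee_rot: [0.002, -0.332, 0.943, 0.003]
contact_force: [-0.5, 8.5, 4.5]
finger_gap: 0.0125
finger_force: 60.6
```

```bash
python3 s.py
```

```text
t 24.425 yaw 218.82 val 0.601 pos [ 0.5345 -0.1143  0.1027] F [-0.5  8.5  4.5] M [ 1.712  0.016 -0.072] gap 0.0125
```

In the tool's units: -2 degrees is -0.0175.

apply_moves:
  motion:
    - [0,0,0,0,0,-0.0175,0.005]
    - [0,0,0,0,0,-0.0175,0.005]
    - [0,0,0,0,0,-0.0175,0.005]

```text
t: 24.8
ee_pos: [0.5344, -0.1143, 0.1027]
ee_rot: [0.002, -0.349, 0.937, 0.003]
contact_force: [-1.2, 8.4, 3.3]
finger_gap: 0.0127
finger_force: 60.6
```

```bash
python3 s.py
```

```text
t 24.8 yaw 220.86 val 0.565 pos [ 0.5344 -0.1143  0.1027] F [-1.2  8.4  3.3] M [ 1.738 -0.028  0.003] gap 0.0127
```

In the tool's units: -2 degrees is -0.0175.

apply_moves:
  motion:
    - [0,0,0,0,0,-0.0175,0.005]
    - [0,0,0,0,0,-0.0175,0.005]
    - [0,0,0,0,0,-0.0175,0.005]

```text
t: 25.18
ee_pos: [0.5344, -0.1143, 0.1028]
ee_rot: [0.002, -0.366, 0.931, 0.003]
contact_force: [-0.7, 8.8, 4.7]
finger_gap: 0.0126
finger_force: 60.6
```

```bash
python3 s.py
```

```text
t 25.175 yaw 222.88 val 0.530 pos [ 0.5344 -0.1143  0.1028] F [-0.7  8.8  4.7] M [1.748 0.057 0.16 ] gap 0.0126
```

In the tool's units: -1.5 degrees is -0.0131.

apply_moves:
  motion:
    - [0,0,0,0,0,-0.0131,0.005]
    - [0,0,0,0,0,-0.0131,0.005]
    - [0,0,0,0,0,-0.0131,0.005]

```text
t: 25.55
ee_pos: [0.5344, -0.1143, 0.1027]
ee_rot: [0.002, -0.378, 0.926, 0.003]
contact_force: [0.5, 8.1, 5.2]
finger_gap: 0.0128
finger_force: 60.6
```

```bash
python3 s.py
```

```text
t 25.55 yaw 224.38 val 0.504 pos [ 0.5344 -0.1143  0.1027] F [0.5 8.1 5.2] M [1.803 0.092 0.077] gap 0.0128
```

In the tool's units: -1.5 degrees is -0.0131.

apply_moves:
  motion:
    - [0,0,0,0,0,-0.0131,0.005]
    - [0,0,0,0,0,-0.0131,0.005]
    - [0,0,0,0,0,-0.0131,0.005]

```text
t: 25.92
ee_pos: [0.5344, -0.1143, 0.1027]
ee_rot: [0.002, -0.39, 0.921, 0.003]
contact_force: [-0.1, 8.5, 4.3]
finger_gap: 0.0128
finger_force: 60.6
```

```bash
python3 s.py
```

```text
t 25.925 yaw 225.86 val 0.478 pos [ 0.5344 -0.1143  0.1027] F [-0.1  8.5  4.3] M [1.755 0.112 0.027] gap 0.0128
```

In the tool's units: -1.5 degrees is -0.0131.

apply_moves:
  motion:
    - [0,0,0,0,0,-0.0131,0.005]
    - [0,0,0,0,0,-0.0131,0.005]
    - [0,0,0,0,0,-0.0131,0.005]

```text
t: 26.3
ee_pos: [0.5344, -0.1143, 0.1028]
ee_rot: [0.003, -0.401, 0.916, 0.003]
contact_force: [-0.5, 7.7, 4.4]
finger_gap: 0.0126
finger_force: 60.7
```

```bash
python3 s.py
```

```text
t 26.3 yaw 227.32 val 0.452 pos [ 0.5344 -0.1143  0.1028] F [-0.5  7.7  4.4] M [ 1.82   0.084 -0.151] gap 0.0126
```

In the tool's units: -1.5 degrees is -0.0131.

apply_moves:
  motion:
    - [0,0,0,0,0,-0.0131,0.005]
    - [0,0,0,0,0,-0.0131,0.005]
    - [0,0,0,0,0,-0.0131,0.005]

```text
t: 26.68
ee_pos: [0.5344, -0.1142, 0.1028]
ee_rot: [0.003, -0.413, 0.911, 0.003]
contact_force: [-1.1, 9.5, 4.0]
finger_gap: 0.013
finger_force: 60.8
```

```bash
python3 s.py
```

```text
t 26.675 yaw 228.77 val 0.427 pos [ 0.5344 -0.1142  0.1028] F [-1.1  9.5  4. ] M [ 1.85   0.062 -0.429] gap 0.0130
```

In the tool's units: 3 degrees is 0.0262.

apply_moves:
  motion:
    - [0,0,0,0,0,0.0262,0.005]
    - [0,0,0,0,0,0.0262,0.005]
    - [0,0,0,0,0,0.0262,0.005]

```text
t: 27.05
ee_pos: [0.5344, -0.1143, 0.1027]
ee_rot: [0.002, -0.389, 0.921, 0.003]
contact_force: [-0.2, 8.5, 4.6]
finger_gap: 0.0126
finger_force: 60.6
```

```bash
python3 s.py
```

```text
t 27.05 yaw 225.85 val 0.478 pos [ 0.5344 -0.1143  0.1027] F [-0.2  8.5  4.6] M [ 1.743  0.125 -0.063] gap 0.0126
```

In the tool's units: 1 degrees is 0.0087.

apply_moves:
  motion:
    - [0,0,0,0,0,0.0087,0.005]
    - [0,0,0,0,0,0.0087,0.005]
    - [0,0,0,0,0,0.0087,0.005]

```text
t: 27.42
ee_pos: [0.5344, -0.1142, 0.1027]
ee_rot: [0.002, -0.382, 0.924, 0.003]
contact_force: [-0.3, 8.2, 4.3]
finger_gap: 0.0126
finger_force: 60.6
```

```bash
python3 s.py
```

```text
t 27.425 yaw 224.85 val 0.496 pos [ 0.5344 -0.1142  0.1027] F [-0.3  8.2  4.3] M [1.726 0.102 0.01 ] gap 0.0126
```

In the tool's units: 1 degrees is 0.0087.

apply_moves:
  motion:
    - [0,0,0,0,0,0.0087,0.005]
    - [0,0,0,0,0,0.0087,0.005]
    - [0,0,0,0,0,0.0087,0.005]

```text
t: 27.8
ee_pos: [0.5344, -0.1143, 0.1027]
ee_rot: [0.002, -0.374, 0.928, 0.003]
contact_force: [-0.4, 9.2, 3.9]
finger_gap: 0.0128
finger_force: 60.6
```

```bash
python3 s.py
```

```text
t 27.8 yaw 223.88 val 0.512 pos [ 0.5344 -0.1143  0.1027] F [-0.4  9.2  3.9] M [1.715 0.056 0.115] gap 0.0128
```

In the tool's units: 1 degrees is 0.0087.

apply_moves:
  motion:
    - [0,0,0,0,0,0.0087,0.005]
    - [0,0,0,0,0,0.0087,0.005]
    - [0,0,0,0,0,0.0087,0.005]

```text
t: 28.18
ee_pos: [0.5344, -0.1143, 0.1027]
ee_rot: [0.002, -0.366, 0.931, 0.003]
contact_force: [-1.0, 9.3, 5.1]
finger_gap: 0.0129
finger_force: 60.6
```

```bash
python3 s.py
```

```text
t 28.175 yaw 222.90 val 0.530 pos [ 0.5344 -0.1143  0.1027] F [-1.   9.3  5.1] M [1.696 0.026 0.215] gap 0.0129
```

In the tool's units: -2.4 degrees is -0.0209.

apply_moves:
  motion:
    - [0,0,0,0,0,-0.0209,0.005]
    - [0,0,0,0,0,-0.0209,0.005]
    - [0,0,0,0,0,-0.0209,0.005]

```text
t: 28.55
ee_pos: [0.5344, -0.1143, 0.1027]
ee_rot: [0.002, -0.385, 0.923, 0.003]
contact_force: [0.5, 8.9, 5.0]
finger_gap: 0.0128
finger_force: 60.6
```

```bash
python3 s.py
```

```text
t 28.55 yaw 225.26 val 0.488 pos [ 0.5344 -0.1143  0.1027] F [0.5 8.9 5. ] M [1.722 0.055 0.091] gap 0.0128
```

apply_moves:
  motion:
    - [0,0,0,0,0,0,0.03]
    - [0,0,0,0,0,0,0.05]
    - [0,0,0,0,0,0,0.05]
    - [0,0,-0.03,0,0,0,0.05]
    - [0,0,-0.06,0,0,0,0.05]
    - [0,0,-0.06,0,0,0,0.05]
    - [0,0,-0.06,0,0,0,0.05]

```text
t: 29.42
ee_pos: [0.5333, -0.1173, 0.1607]
ee_rot: [-0.0, -0.384, 0.923, 0.0]
contact_force: [0.8, 0.2, -1.3]
finger_gap: 0.0502
finger_force: 0.0
```

```bash
python3 s.py
python3 - <<'E'
from h import *
delta([.518,-.0265,.162],195.95)
E
```

```text
t 29.425 yaw 225.14 val 0.491 pos [ 0.5333 -0.1173  0.1607] F [ 0.8  0.2 -1.3] M [-0.013  0.017  0.037] gap 0.0502
shift mm [-53.6  74.9  -1.3] rotvec deg [ 0.03 -0.03 29.19] | t 29.425 pos [ 0.5333 -0.1173  0.1607] yaw 225.14 F [ 0.82  0.17 -1.26] Mz [-0.013  0.017  0.037] gap 0.0502 0.0
```

In the tool's units: 29 degrees is 0.2531.

apply_moves:
  motion:
    - [-0.018,0.025,-0.005,0,0,0.0698,0.05]
    - [-0.036,0.05,-0.005,0,0,0.1396,0.05]
    - [-0.0545,0.075,0,0,0,0.2094,0.05]
    - [-0.0545,0.075,0,0,0,0.2531,0.05]
    - [-0.0545,0.075,0,0,0,0.2531,0.05]
    - [-0.0545,0.075,0,0,0,0.2531,0.05]
    - [-0.0545,0.075,0,0,0,0.2531,0.05]

```text
t: 30.3
ee_pos: [0.5189, -0.0261, 0.161]
ee_rot: [-0.0, -0.141, 0.99, 0.0]
contact_force: [0.3, -0.8, 0.8]
finger_gap: 0.0499
finger_force: 0.0
```

Run:
```python
from h import *
delta([.5184,-.0258,.104],196.1)
p,d=eyes.read_camera('wrist'); cv2.imwrite('pics/w5.png',p)
```

```text
shift mm [ 0.4  0.4 57. ] rotvec deg [ 0.01 -0.02  0.05] | t 30.3 pos [ 0.5189 -0.0261  0.161 ] yaw 196.15 F [ 0.3  -0.77  0.85] Mz [ 0.01  -0.039  0.038] gap 0.0499 0.0
```

View pics/w5.png

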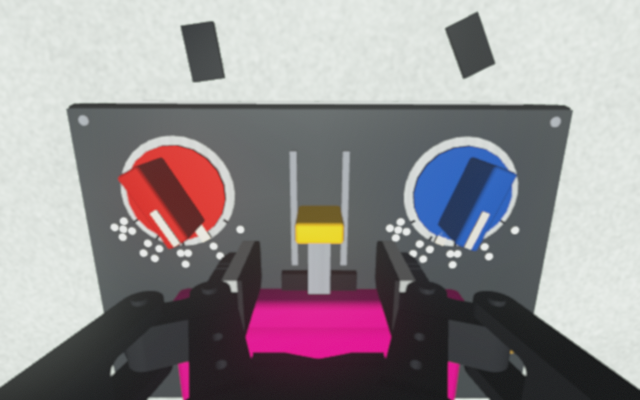

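Both pointers look as set: red near two dots, blue between three and four. The handle is centred at (319,222) between the fingers. I'll descend and grip it.

apply_moves:
  motion:
    - [0.0004,0.0004,0.02,0,0,0,0.05]
    - [0.0004,0.0004,0.04,0,0,0,0.05]
    - [0.0004,0.0004,0.057,0,0,0,0.05]
    - [0.0004,0.0004,0.057,0,0,0,0.05]
    - [0.0004,0.0004,0.057,0,0,0,0.035]
    - [0.0004,0.0004,0.057,0,0,0,0.02]
    - [0.0004,0.0004,0.057,0,0,0,0.015]
    - [0.0004,0.0004,0.057,0,0,0,0.015]
    - [0.0004,0.0004,0.057,0,0,0,0.015]

```text
t: 31.48
ee_pos: [0.5193, -0.0254, 0.1054]
ee_rot: [0.001, -0.141, 0.99, -0.0]
contact_force: [-0.2, 1.6, 6.1]
finger_gap: 0.0251
finger_force: 59.7
```

```bash
python3 s.py
```

```text
t 31.475 yaw 196.16 val 0.996 pos [ 0.5193 -0.0254  0.1054] F [-0.2  1.6  6.1] M [ 0.243  0.234 -0.019] gap 0.0251
```

apply_moves:
  motion:
    - [0.0015,0,0,0,0,0,0.015]
    - [0.003,0,0,0,0,0,0.015]
    - [0.003,0,0,0,0,0,0.015]

```text
t: 31.85
ee_pos: [0.5171, -0.026, 0.1054]
ee_rot: [0.002, -0.141, 0.99, 0.0]
contact_force: [2.0, 4.0, 5.8]
finger_gap: 0.0248
finger_force: 59.7
```

```bash
python3 s.py
```

```text
t 31.85 yaw 196.17 val 0.996 pos [ 0.5171 -0.026   0.1054] F [2.  4.  5.8] M [ 0.716 -0.379 -0.059] gap 0.0248
```

apply_moves:
  motion:
    - [0.001,0,0,0,0,0,0.015]
    - [0.002,0,0,0,0,0,0.015]
    - [0.002,0,0,0,0,0,0.015]

```text
t: 32.22
ee_pos: [0.5152, -0.0266, 0.1054]
ee_rot: [0.002, -0.141, 0.99, 0.0]
contact_force: [1.4, 3.2, 5.5]
finger_gap: 0.0251
finger_force: 59.7
```

```bash
python3 s.py
```

```text
t 32.225 yaw 196.17 val 0.996 pos [ 0.5152 -0.0266  0.1054] F [1.4 3.2 5.5] M [ 0.667 -0.341 -0.01 ] gap 0.0251
```

apply_moves:
  motion:
    - [0.001,0,0,0,0,0,0.015]
    - [0.0015,0,0,0,0,0,0.015]
    - [0.0015,0,0,0,0,0,0.015]

```text
t: 32.6
ee_pos: [0.5138, -0.027, 0.1054]
ee_rot: [0.002, -0.141, 0.99, 0.0]
contact_force: [2.1, 3.2, 6.0]
finger_gap: 0.0251
finger_force: 59.7
```

```bash
python3 s.py
```

```text
t 32.6 yaw 196.17 val 0.996 pos [ 0.5138 -0.027   0.1054] F [2.1 3.2 6. ] M [ 0.758 -0.33  -0.011] gap 0.0251
```

apply_moves:
  motion:
    - [0.0015,0,0,0,0,0,0.015]
    - [0.003,0,0,0,0,0,0.015]
    - [0.003,0,0,0,0,0,0.015]

```text
t: 32.98
ee_pos: [0.5108, -0.0279, 0.1054]
ee_rot: [0.002, -0.141, 0.99, 0.0]
contact_force: [1.4, 3.4, 6.4]
finger_gap: 0.025
finger_force: 59.7
```

```bash
python3 s.py
```

```text
t 32.975 yaw 196.17 val 0.996 pos [ 0.5108 -0.0279  0.1054] F [1.4 3.4 6.4] M [ 0.642 -0.417 -0.031] gap 0.0250
```

It runs free, well past the blocking distance. I'll draw it the rest of the way.

apply_moves:
  motion:
    - [0.003,0,0,0,0,0,0.015]
    - [0.006,0,0,0,0,0,0.015]
    - [0.009,0,0,0,0,0,0.015]
    - [0.012,0,0,0,0,0,0.015]
    - [0.015,0,0,0,0,0,0.015]
    - [0.015,0,0,0,0,0,0.015]
    - [0.015,0,0,0,0,0,0.015]

```text
t: 33.85
ee_pos: [0.4957, -0.0322, 0.1053]
ee_rot: [0.001, -0.141, 0.99, 0.0]
contact_force: [-0.9, 2.1, 9.1]
finger_gap: 0.0248
finger_force: 60.1
```

```bash
python3 s.py
```

```text
t 33.85 yaw 196.16 val 0.996 pos [ 0.4957 -0.0322  0.1053] F [-0.9  2.1  9.1] M [ 0.528  0.014 -0.06 ] gap 0.0248
```

apply_moves:
  motion:
    - [0.001,0,0,0,0,0,0.015]
    - [0.002,0,0,0,0,0,0.015]
    - [0.002,0,0,0,0,0,0.015]

```text
t: 34.22
ee_pos: [0.4942, -0.0326, 0.1053]
ee_rot: [0.001, -0.141, 0.99, 0.0]
contact_force: [1.3, 3.3, 6.6]
finger_gap: 0.0251
finger_force: 60.0
```

```bash
python3 s.py
```

```text
t 34.225 yaw 196.17 val 0.996 pos [ 0.4942 -0.0326  0.1053] F [1.3 3.3 6.6] M [ 0.663 -0.23  -0.038] gap 0.0251
```

apply_moves:
  motion:
    - [0.0007,0,0,0,0,0,0.015]
    - [0.0007,0,0,0,0,0,0.015]

```text
t: 34.48
ee_pos: [0.4942, -0.0326, 0.1054]
ee_rot: [0.002, -0.141, 0.99, 0.0]
contact_force: [3.0, 3.6, 6.0]
finger_gap: 0.0253
finger_force: 59.8
```

```bash
python3 s.py
```

```text
t 34.475 yaw 196.17 val 0.996 pos [ 0.4942 -0.0326  0.1054] F [3.  3.6 6. ] M [ 0.809 -0.547 -0.016] gap 0.0253
```

apply_moves:
  motion:
    - [0.0007,0,0,0,0,0,0.015]
    - [0.0007,0,0,0,0,0,0.015]

```text
t: 34.72
ee_pos: [0.4942, -0.0326, 0.1054]
ee_rot: [0.003, -0.141, 0.99, 0.001]
contact_force: [4.6, 3.8, 2.8]
finger_gap: 0.025
finger_force: 59.6
```

```bash
python3 s.py
```

```text
t 34.725 yaw 196.18 val 0.996 pos [ 0.4942 -0.0326  0.1054] F [4.6 3.8 2.8] M [ 0.908 -0.761 -0.034] gap 0.0250
```

At the stop: no further motion and the force is rising. I'll let go and lift.

apply_moves:
  motion:
    - [0,0,0,0,0,0,0.035]
    - [0,0,0,0,0,0,0.05]
    - [0,0,0,0,0,0,0.05]
    - [0,0,-0.03,0,0,0,0.05]
    - [0,0,-0.07,0,0,0,0.05]
    - [0.03,0,-0.12,0,0,0,0.05]
    - [0.05,0,-0.15,0,0,0,0.05]
    - [0.05,0,-0.15,0,0,0,0.05]
    - [0.05,0,-0.15,0,0,0,0.05]
    - [0.05,0,-0.15,0,0,0,0.05]

```text
t: 35.98
ee_pos: [0.4431, -0.0469, 0.2526]
ee_rot: [-0.001, -0.141, 0.99, 0.001]
contact_force: [0.3, -0.0, -0.2]
finger_gap: 0.05
finger_force: 0.0
```

```bash
python3 s.py
python3 - <<'E'
from h import *
p,d=eyes.read_camera('wrist'); q,_=eyes.read_camera('scene')
c=cv2.resize(q[150:280,240:440],(640,416),interpolation=cv2.INTER_CUBIC)
cv2.imwrite('pics/end.png',np.vstack([cv2.resize(p,(480,300)),cv2.resize(c,(480,300))]))
E
```

```text
t 35.975 yaw 196.16 val 0.996 pos [ 0.4431 -0.0469  0.2526] F [ 0.3 -0.  -0.2] M [ 0.042 -0.019 -0.023] gap 0.0500
```

View pics/end.png

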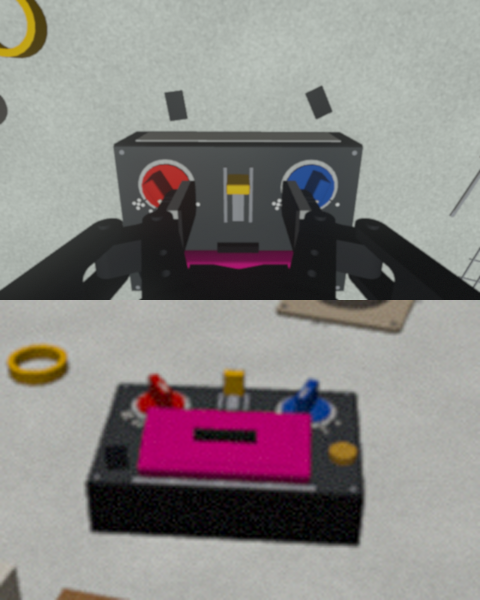

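The wrist view (top half) shows the handle at (238,185), drawn back along its rails. The scene view (bottom half) shows the cover raised (front edge at about (225,410)), with the puck and tiles where they were and the arm clear.

```bash
python3 -c "
from workcell import hand_in
print(hand_in())"
```

```text
the job is handed in; nothing more can be done
None
```

I set both dials at their felt clicks (blue 1.36, red 0.49), drew the bolt about 26 mm to its stop, and let go; the last pictures show the cover up and the loose pieces on the box undisturbed, and I handed in at about 36 s (no verdict came back).

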